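# Tighten a lens cell's retaining ring with a pin spanner

### The job

Tighten the loose retaining ring of the lens cell: take the two-pin spanner out of its rest, feel both of its pins well down into the ring's two holes before you turn the ring at all, then with both pins in turn the ring clockwise (seen from above) until it comes up against its stop, always gently and never touching the glass. Then stand the spanner upright in its rest again, both pins down in the rest's holes, and let go; leave the other things where they are.

Things in the scene. Friction and masses are not known exactly. Their poses are not given: they have to be found in the camera images.
- cell: Lens cell fixed on the worktop: square aluminium base plate 110 x 110 x 10 mm with a round barrel of 84 mm diameter, whose 9 mm wide rim rises to 38 mm round the retaining ring. Origin: middle of its underside; z up, x and y along the plate's sides, yaw -0.3 to 0.3 rad.
- ring_centre (a point): Centre of the retaining ring's flat top face, 41 mm above the cell's origin; axes as the cell's, they do not turn with the ring. Ring: grey steel, outer diameter 63 mm, inner 26 mm, 11 mm thick. Its two holes, 7.5 mm diameter and 11 mm deep, lie 20 mm either side of this centre; feel for them with light pressure: about 5 N of the pins on its face does not turn the ring.
- ring (a joint): Turn of the ring in rad, growing clockwise seen from above (tightening): starts at 0.05 to 0.35, firm stop at 1.30, steady friction 0.3 N m, stays where left. It does not tell where the holes are: their line stands at yaw of the cell + d - joint value, counterclockwise from world x, d a fixed unknown of -0.35 to +0.35 rad that differs from start to start.
- lens: Lens, a clear glass disc of 25 mm diameter in the middle of the ring, its top about 7 mm below the ring's top face; the spanner and the fingers must not touch it. Origin: middle of its underside.
- spanner: Steel pin spanner, 220 g: cross bar 56 x 18 x 12 mm, on its middle a square upright grip 26 x 26 mm from 12 to 64 mm above the bar's underside (cap to 68), below it two 6 mm pins, 20 mm either side of the middle, 9 mm long, the last 2.5 mm coned to 2.4 mm. Origin: middle of the bar's underside; z up, x along the bar. Starts upright in its rest. Either way round fits ring and rest.
- pin_a (a point): End of the spanner's pin at [20, 0, -9] mm in the spanner's frame.
- pin_b (a point): End of the spanner's pin at [-20, 0, -9] mm in the spanner's frame.
- rest_top (a point): Middle of the top of the spanner's rest, a fixed grey block 84 x 44 x 26 mm; two holes of 11 mm diameter, 14 mm deep, 20 mm either side of this point along its x axis. With the spanner in it, the bar lies on the block and the spanner's origin is at this point, up to 2.5 mm off as the holes are wide.
- loupe: Black measuring loupe, 36 mm diameter, 47 mm tall, standing behind the cell; a bystander. Origin under its middle.
- objective_tube: Black objective tube 30 x 64 x 30 mm lying on the worktop; a bystander. Origin under its middle.
- screwdriver: Screwdriver 194 mm long lying along the front of the worktop; a bystander.
- pen_1: Pen 135 mm long lying at the right of the work; a bystander.
Not all that is in view belongs to the job. What is shaped like the spanner but orange is not meant.

How it is judged:
By the outcome, as a careful person would: the job done as asked, in the order asked, and still so for the second after the job is handed in, with the robot touching nothing.
It also fails if it takes over 72 s, if anything falls off the work surface, if the arm or the gripper's body presses on something with over 40 N, if the wrist force passes 120 N, or if a joint passes its speed limit or range.

### The arm

A 6-joint arm with a two-finger parallel gripper is mounted at the origin on a cart in front of the work surface, level with it; the furniture and walls round the work are solid. World frame = base frame: x ahead of the robot, y to its left, z up, the work surface at z = 0. Lengths are in m, angles in rad, forces in N, time in s.
With the tool pointing down it reaches from about 0.15 to 0.775 m from the base axis. Payload 6.1 kg.
Tool frame: the origin (TCP) lies at the very end of the fingers, on their centre line; the grasp point (between the pads) lies 19 mm behind it; z points along the fingers, y is the line along which they close (so a half turn about z gives the same grasp; the last joint's range is limited). The gripper opens to 85 mm and grips with 20 to 120 N. Pads are 22 mm wide; open, the fingers measure 114 mm over their backs; the gripper's body (76 mm by 85 mm) begins 54 mm behind the grasp point. The pads swing forward as they close: fully open they stand 13 mm farther back than shut.
Start: joints at [-1.207, 0.126, -0.04, 1.405, 0, 1.571], TCP at [0.187, -0.491, 0.231] pointing down, gripper open.
Joint ranges: [-2.72, 2.72], [-0.95, 1.95], [-1.27, 1.35], [-1.78, 2.02], [-1.46, 1.47], [-3.14, 3.14]. Speed limits (rad/s): [2.39, 2.39, 3.01, 3.14, 3.14, 3.14].

### API

Orientations are given as a rotation vector (axis times angle).
In Python, from workcell import r, imaging, workorder gives the robot as it stands. The module is installed in compiled form; this text tells all that it offers.
- The arm moves only by the shell command python3 -m pendant 'ROWS' [FORCE]. ROWS is a JSON object of lists of equal length, an entry for each row: "claw": the opening, from 0 (shut) to 1 (fully open); "xyz": the shift along the world's x, y, z in mm, a list of three; "yaw": the turn about the world's z in degrees. In form: {"claw": [claw, ...], "xyz": [[x, y, z], ...], "yaw": [yaw, ...]}. A call has 1 to 20 rows; each row is the pose to reach, as a shift and turn from the pose commanded when the call began; what a row does not reach only later rows make up. A row lasts 1/12 s, in which the tool goes at most 41.7 mm and 7.16 degrees, less where a joint would pass 70% of its speed; a pose out of reach is approached as far as the arm can. A call with a gripper value outside its range is refused whole. The fingers move at their own pace and stop on an object; FORCE is the grip in N (left out, the last holds). Time passes only in rows, so rows that repeat a pose let the fingers close. It gives the time, the measured TCP pose, the force, the opening and the grip force at its end, in the units of the state.
- r.get_obs(): the state, without advancing time (a new reading comes with each control period).
- imaging.camera(name): name is "scene" or "top" or "wrist"; returns a dict with "image" (384x512x3 uint8, blue, green, red), "fx", "fy", "cx", "cy" (pixels), "D" ([k1, k2, p1, p2, k3] as OpenCV has them; the pictures are not rectified), "xyz" and "orientation" of the camera in the world; the wrist camera has in their place "hand_eye" (4x4, takes a point from camera to tool coordinates, whose origin is the TCP and whose axes are the flange's). Camera axes: x right, y down, z forward; pixel columns grow to the right and rows downward; lengths in m; the calibration is good to about 2 mm. A picture is of the moment at which its call begins: read the wrist's pose just before it. There is no depth.
- workorder.finish_job(): hands the job in; it is judged then, once.
The state is a dict: "time": time; "qpos": joint angles; "qvel": joint speeds; "effort": joint torques, N m; "ee_pos": TCP position; "tcp_rot": TCP orientation; "contact_force": force on the tool from outside, world axes, zero at the start; "torque": the same for the moment, N m; "width": opening from 0.0 (shut) to 1.0 (fully open); "gripper_force": force on a finger pad.
Only numpy, scipy, OpenCV 4.12 (cv2) and the standard library are available. Lean on these libraries where they do the work, as an engineer would, in place of code of your own. Each camera call takes 0.05 s, during which the arm holds its last target. There are 200 camera calls.

## Working session

There is one attempt and no reset: what is moved stays moved. The work goes in short steps, Python scripts to look and compute and a shell command to move; the robot and the scene stay as the last step left them, time stands still between calls to the robot, and variables do not carry over. Pictures are saved under pics/ and viewed, at most 10 in all, crops included, and the job is handed in when it is done.

```bash
mkdir -p pics; ls; cat > h.py <<'E'
import numpy as np, cv2
from scipy.spatial.transform import Rotation as R
from workcell import r, imaging, workorder
def cam(n):
    o=r.get_obs(); c=imaging.camera(n)
    K=np.array([[c['fx'],0,c['cx']],[0,c['fy'],c['cy']],[0,0,1]]); D=np.array(c['D'],float)
    if 'hand_eye' in c:
        T=np.eye(4);T[:3,:3]=R.from_rotvec(o['tcp_rot']).as_matrix();T[:3,3]=o['ee_pos'];T=T@np.array(c['hand_eye'])
    else:
        T=np.eye(4);q=np.array(c['orientation'],float)
        T[:3,:3]=R.from_rotvec(q).as_matrix() if q.size==3 else (R.from_quat(q).as_matrix() if q.size==4 else q);T[:3,3]=c['xyz']
    return c['image'],K,D,T
def save(n,f):
    im,K,D,T=cam(n);cv2.imwrite(f'pics/{f}.png',im);np.savez(f'pics/{f}.npz',K=K,D=D,T=T);return im
def load(f):
    z=np.load(f'pics/{f}.npz');return z['K'],z['D'],z['T']
def px2w(f,uv,z):
    K,D,T=load(f);p=cv2.undistortPoints(np.array(uv,float).reshape(-1,1,2),K,D).reshape(-1,2)
    d=np.c_[p,np.ones(len(p))]@T[:3,:3].T; z=np.broadcast_to(z,len(p)); return T[:3,3]+d*((z-T[2,3])/d[:,2])[:,None]
def w2px(f,P):
    K,D,T=load(f);Ti=np.linalg.inv(T);return cv2.projectPoints(np.array(P,float).reshape(-1,1,3),cv2.Rodrigues(Ti[:3,:3])[0],Ti[:3,3],K,D)[0].reshape(-1,2)
def crop(f,x,y,w,h,s,g):
    im=cv2.imread(f'pics/{f}.png')[y:y+h,x:x+w];cv2.imwrite(f'pics/{g}.png',cv2.resize(im,None,fx=s,fy=s,interpolation=cv2.INTER_CUBIC))
E
python3 - <<'E'
from h import *
a=save('top','t0');b=save('scene','s0')
cv2.imwrite('pics/both.png',np.vstack([a,b])[:, :]) 
print(load('t0')[2],load('s0')[2]); print(r.get_obs())
E
```

```text
pics
[[-0.02769044 -0.99565845  0.08886777  0.45223589]
 [-0.9991871   0.03017461  0.02673264  0.04463936]
 [-0.02929813 -0.08805529 -0.99568463  0.92862959]
 [ 0.          0.          0.          1.        ]] [[-0.74502597 -0.52764092  0.40808254  0.11975803]
 [-0.66687533  0.57578737 -0.47301818  0.53414789]
 [ 0.01461498 -0.62455101 -0.78084726  0.8403371 ]
 [ 0.          0.          0.          1.        ]]
{'time': 0.1, 'qpos': array([-1.20701883e+00,  1.26322092e-01, -4.04837348e-02,  1.40535802e+00,
        1.89279315e-05,  1.57079352e+00]), 'qvel': array([ 0.00042157, -0.00238235,  0.00376703,  0.00113449, -0.00025111,
       -0.00065003]), 'effort': array([-7.85164520e-04, -4.36901879e+01,  3.53606558e+01,  1.36522780e-02,
       -1.25507145e-04, -3.70344310e-06]), 'ee_pos': array([ 0.18668298, -0.49032401,  0.2306157 ]), 'tcp_rot': array([-3.08844135e+00, -5.68035199e-01,  3.59163733e-04]), 'contact_force': array([-0.26016114, -0.06071997, -0.09271846]), 'torque': array([ 0.00312283,  0.02126576, -0.04930611]), 'gripper_force': 0.0, 'width': 1.0005973126712622}
```

View pics/t0.png

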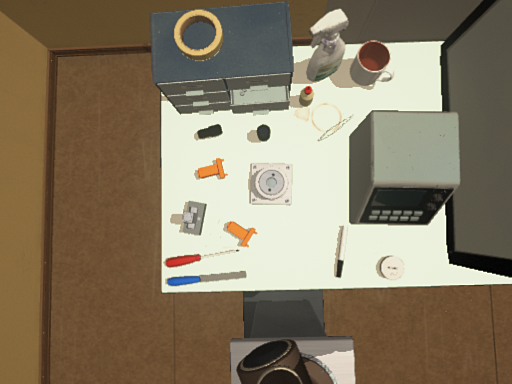

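View pics/s0.png

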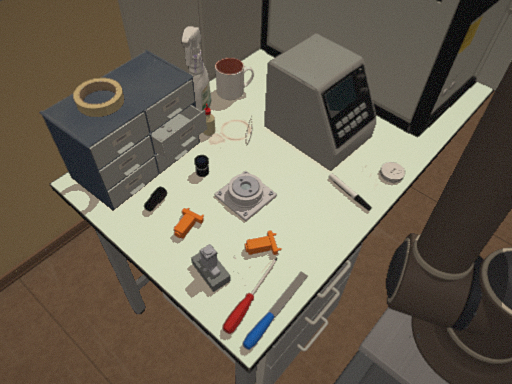

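The top view shows the grey spanner in its rest at (193,217), two orange lookalikes lying at (211,170) and (240,233), and the cell at (271,183). The scene view has the same things at (210,265), (188,222)/(263,243) and (245,190). I choose the grey one standing in the block, and check it in a close crop.

```bash
python3 - <<'E'
from h import *
a=cv2.imread('pics/t0.png');b=cv2.imread('pics/s0.png')
f=lambda im,x,y,w,h,s:cv2.resize(im[y:y+h,x:x+w],None,fx=s,fy=s,interpolation=cv2.INTER_CUBIC)
A=np.hstack([f(a,170,192,50,50,6),f(a,246,158,50,50,6)]);B=np.hstack([f(b,180,235,60,60,5),f(b,210,165,70,60,5)[:,:300]])
cv2.imwrite('pics/c1.png',np.vstack([A,B]))
print(px2w('t0',[[193,217],[271,182]],[.05,.041]))
E
```

```text
[[0.47281298 0.24092041 0.05      ]
 [0.55694584 0.04067578 0.041     ]]
```

View pics/c1.png

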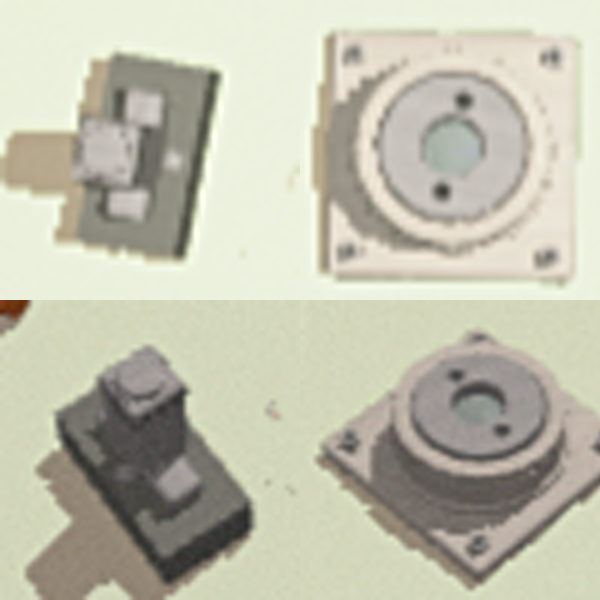

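```bash
python3 - <<'E'
from h import *
w=px2w('t0',[[188,217.3],[194.2,209.7],[191.2,226.2],[273.2,174.7],[269.7,189.8]],[.094,.038,.038,.041,.041])
print(w.round(4)); an=lambda v:np.degrees(np.arctan2(v[1],v[0])); print((w[1]+w[2])/2,an(w[1]-w[2]),(w[3]+w[4])/2,an(w[3]-w[4]),np.linalg.norm(w[3]-w[4]))
print(imaging.camera('wrist')['hand_eye'])
o=r.get_obs();print(R.from_rotvec(o['tcp_rot']).as_matrix().round(3))
c=imaging.camera('wrist');print(c['fx'],c['cx'],c['D'])
E
```

```text
[[0.4714 0.2432 0.094 ]
 [0.4918 0.2403 0.038 ]
 [0.4497 0.2485 0.038 ]
 [0.5756 0.0345 0.041 ]
 [0.537  0.0446 0.041 ]]
[0.4707191  0.24439838 0.038     ] -11.063516472778572 [0.55630003 0.03953311 0.041     ] -14.71360515453184 0.039985847051705235
[[ 3.41736747e-04 -9.60959638e-01 -2.76688377e-01  7.07503187e-02]
 [ 9.99999578e-01  5.64432545e-04 -7.25221256e-04 -3.00708068e-04]
 [ 8.53080280e-04 -2.76688012e-01  9.60959425e-01 -1.42685972e-01]
 [ 0.00000000e+00  0.00000000e+00  0.00000000e+00  1.00000000e+00]]
[[ 0.935  0.356 -0.   ]
 [ 0.356 -0.935  0.001]
 [ 0.    -0.001 -1.   ]]
285.38005619147793 257.6848408138011 [-0.02703538  0.          0.          0.          0.        ]
```

The crop confirms it: the upright grey spanner in the grey block, bar in line with the block. The ring holes are at about (273.2,174.7) and (269.7,189.8) in the top view. I make half the move first to learn the sign of the last joint.

```bash
python3 -m pendant '{"claw":[1,1,1,1,1,1,1,1,1,1],"xyz":[[15,38,2],[30,76,4],[45,114,6],[60,152,8],[75,190,10],[90,228,12],[105,266,14],[120,304,16],[135,342,18],[150,380,20]],"yaw":[0,0,0,0,0,0,0,0,0,0]}'; python3 -c "
from h import *
o=r.get_obs();print(o['qpos'],o['ee_pos'],R.from_rotvec(o['tcp_rot']).as_euler('xyz',True))"
```

```text
time: 1.03
ee_pos: [0.3368, -0.1087, 0.2516]
tcp_rot: [3.089, 0.567, 0.001]
contact_force: [0.4, -0.7, -0.8]
width: 0.999
gripper_force: 0.0
[-3.12283369e-01 -1.96808828e-01 -3.04718593e-01  1.46198343e+00
 -1.58123771e-05  2.46607626e+00] [ 0.33680707 -0.10874207  0.25156996] [ 1.79966937e+02 -3.98147528e-02  2.08117303e+01]
```

```bash
python3 -m pendant '{"claw":[1,1,1,1,1,1,1,1,1,1,1,1,1,1,1,1,1,1,1,1],"xyz":[[7,18,0],[14,36,0],[21,54,0],[28,72,0],[35,90,0],[42,108,0],[49,126,0],[56,144,0],[63,162,0],[70,180,0],[77,198,0],[84,216,0],[91,234,0],[98,252,0],[105,270,0],[112,288,0],[119,306,0],[126,324,0],[133,342,0],[133,352,0]],"yaw":[7,14,21,28,35,42,49,56,63,70,77,84,91,98,105,112,119,126,133,140]}'; python3 -m pendant '{"claw":[1,1,1],"xyz":[[0,0,0],[0,0,0],[0,0,0]],"yaw":[7,8,8]}'
python3 - <<'E'
from h import *
o=r.get_obs();print(o['qpos'],o['ee_pos'],R.from_rotvec(o['tcp_rot']).as_euler('xyz',True),o['contact_force'])
im=save('wrist','w1')
cv2.imwrite('pics/w1b.png',cv2.resize(im,(800,600),interpolation=cv2.INTER_CUBIC))
E
```

```text
time: 2.7
ee_pos: [0.4706, 0.243, 0.2505]
tcp_rot: [-0.512, -3.099, 0.0]
contact_force: [-0.7, 0.9, -0.1]
width: 1.0
gripper_force: 0.0
time: 2.95
ee_pos: [0.4697, 0.2414, 0.251]
tcp_rot: [-0.308, -3.126, 0.001]
contact_force: [0.4, -0.3, -0.9]
width: 0.999
gripper_force: 0.0
[ 4.74803222e-01  1.33410550e-01  1.22016264e-02  1.45024610e+00
 -7.48334498e-05  6.71476171e-01] [0.46966103 0.24139186 0.25101705] [-1.79973163e+02 -2.68795082e-02  1.68731465e+02] [ 0.37400487 -0.28668889 -0.88380445]
```

View pics/w1b.png

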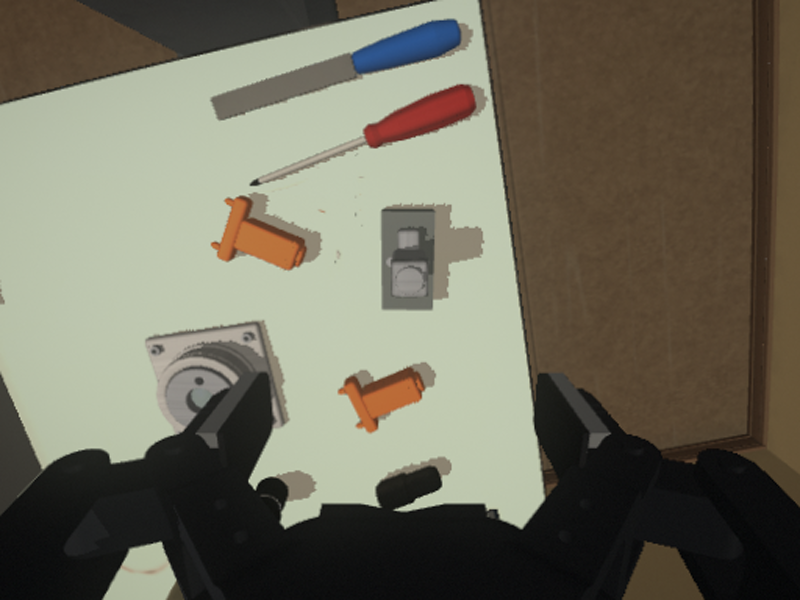

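The wrist view shows the rest with corners at about (382,211) and (434,309) and the spanner cap at (409,280) in 800x600 pixels, clear of the orange ones. I enlarge for measurement.

```bash
python3 -c "
from h import *
crop('w1',225,120,70,90,8,'c2');crop('w1',85,195,100,90,6,'c3')
a=cv2.imread('pics/c2.png')[:,:];cv2.imwrite('pics/c2.png',cv2.resize(a,None,fx=.83,fy=.83))"
```

```text
(no output)
```

View pics/c2.png

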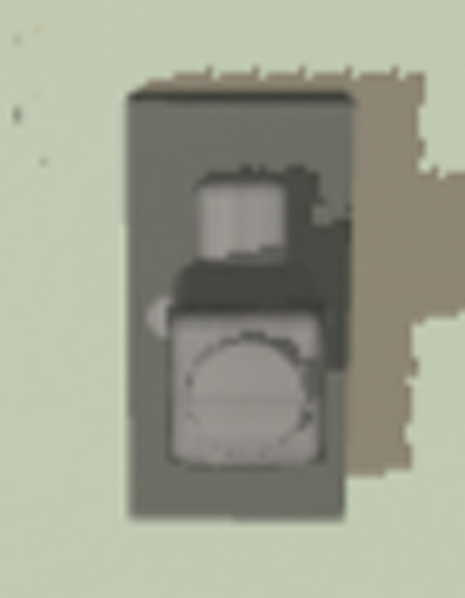

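```bash
python3 - <<'E'
from h import *
q=np.array([[128,98],[353,98],[345,518],[130,518],[247,397],[172,314],[318,314],[322,464],[172,464],[199,181],[285,181]],float)/6.64+[225,120]
w=px2w('w1',q,[.026]*4+[.094]+[.090]*4+[.038]*2); print(w.round(4))
an=lambda v:np.degrees(np.arctan2(v[1],v[0]))
print('rest',w[:4].mean(0),an(w[3]-w[0]),an(w[2]-w[1]),an(w[0]-w[1]),np.linalg.norm(w[3]-w[0]),np.linalg.norm(w[0]-w[1]))
print('cap',w[5:9].mean(0),an(w[8]-w[5]),an(w[7]-w[6]),an(w[6]-w[5]),an(w[7]-w[8]),'bar end mid',w[9:].mean(0),an(w[10]-w[9]))
E
```

```text
[[0.4286 0.233  0.026 ]
 [0.437  0.2752 0.026 ]
 [0.5196 0.2588 0.026 ]
 [0.5111 0.2159 0.026 ]
 [0.4741 0.2462 0.094 ]
 [0.459  0.2368 0.09  ]
 [0.4637 0.2601 0.09  ]
 [0.4888 0.2562 0.09  ]
 [0.4839 0.2317 0.09  ]
 [0.4453 0.2436 0.038 ]
 [0.4484 0.2594 0.038 ]]
rest [0.47406081 0.24575749 0.026     ] -11.710528342338838 -11.228986533297732 -101.24727572816792 0.08423062935221938 0.04304543728910659
cap [0.47387414 0.24617677 0.09      ] -11.62547752145611 -8.903176670074778 78.74163675437674 78.73250293893041 bar end mid [0.44683257 0.2515113  0.038     ] 78.74867611912963
```

View pics/c3.png

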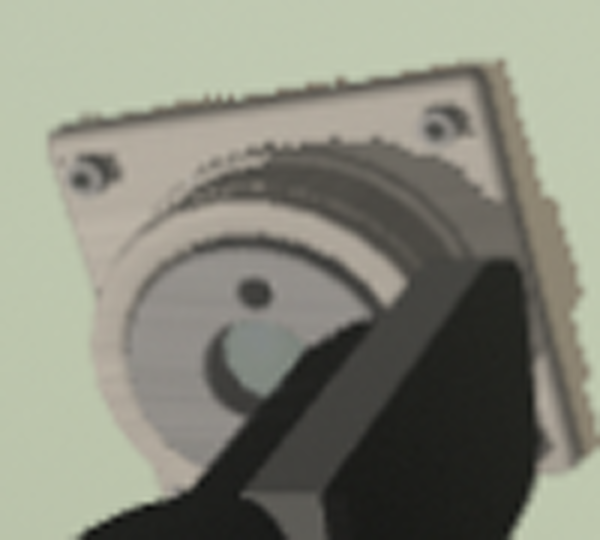

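```bash
python3 -m pendant '{"claw":[1,1,1,1,1,1,1,1,1,1],"xyz":[[4,4,-30],[4,4,-60],[4,4,-90],[4,4,-115],[4,4,-140],[4,4,-160],[4,4,-175],[4,4,-190],[4,4,-198],[4,4,-198]],"yaw":[0,0,0,0,0,0,0,0,0,0]}' 60; python3 -m pendant '{"claw":[0.6,0.4,0.3,0.2,0.1,0.1,0.1,0.1,0.1,0.1],"xyz":[[0,0,0],[0,0,0],[0,0,0],[0,0,0],[0,0,0],[0,0,0],[0,0,0],[0,0,0],[0,0,0],[0,0,0]],"yaw":[0,0,0,0,0,0,0,0,0,0]}' 60;python3 - <<'E'
from h import *
o=r.get_obs();print(o['ee_pos'],R.from_rotvec(o['tcp_rot']).as_euler('xyz',True),o['contact_force'],o['torque'])
print(px2w('w1',[[127.5,243.7]],.041))
E
```

```text
time: 3.83
ee_pos: [0.4727, 0.2444, 0.0516]
tcp_rot: [-0.309, -3.124, 0.003]
contact_force: [-0.5, 0.3, 0.7]
width: 1.0
gripper_force: 0.0
time: 4.67
ee_pos: [0.4742, 0.2456, 0.0541]
tcp_rot: [0.305, 3.126, 0.001]
contact_force: [-0.3, -0.6, 5.4]
width: 0.296
gripper_force: 59.5
[0.47424212 0.24558956 0.05411171] [1.79955660e+02 6.19628145e-02 1.68839305e+02] [-0.27460716 -0.5770353   5.42624278] [-0.09575168  0.15086167  0.00494595]
[[0.53940812 0.04669504 0.041     ]]
```

```bash
python3 -m pendant '{"claw":[0.1,0.1,0.1,0.1,0.1,0.1,0.1,0.1,0.1,0.1,0.1,0.1,0.1,0.1,0.1,0.1],"xyz":[[0,0,5],[0,0,15],[0,0,30],[0,0,50],[0,0,67],[10,-15,67],[25,-38,67],[45,-66,67],[65,-96,67],[85,-126,67],[105,-155,67],[122,-180,67],[135,-200,67],[143,-212,67],[146,-216,67],[146,-216,67]],"yaw":[0,0,0,0,0,0,0,0,-1,-2,-3,-3.5,-3.5,-3.5,-3.5,-3.5]}' 60;python3 - <<'E'
from h import *
im=save('wrist','w2')
o=r.get_obs();print(o['ee_pos'],R.from_rotvec(o['tcp_rot']).as_euler('xyz',True),o['contact_force'],o['torque'])
cv2.imwrite('pics/w2b.png',cv2.resize(im,(800,600),interpolation=cv2.INTER_CUBIC))
E
```

```text
time: 6.0
ee_pos: [0.6199, 0.0289, 0.1201]
tcp_rot: [-0.403, -3.115, -0.0]
contact_force: [-0.8, 0.5, -2.4]
width: 0.298
gripper_force: 59.2
[0.61940353 0.02979304 0.12014905] [ 1.79981687e+02 -5.97398095e-02  1.65335606e+02] [-0.22613243  0.66243852 -2.19034009] [0.01014235 0.00120466 0.01705922]
```

View pics/w2b.png

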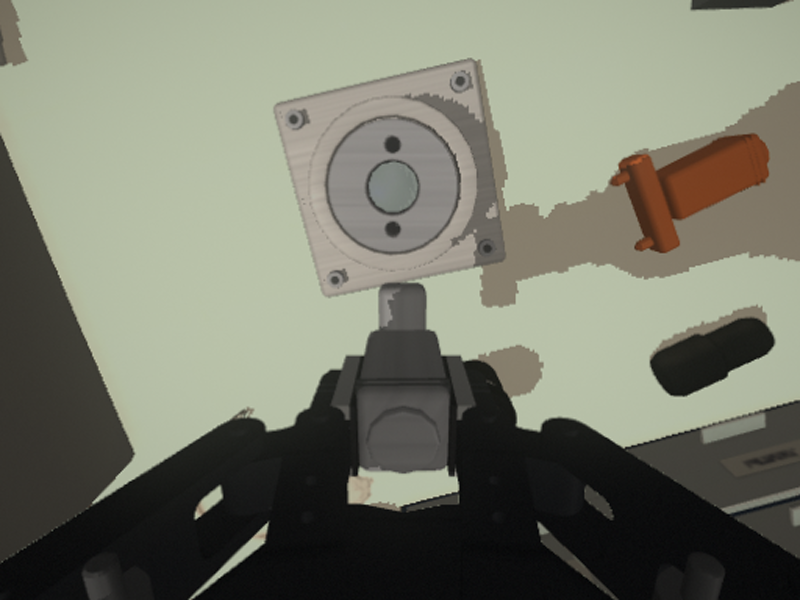

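The view shows the ring with holes at about (392,144) and (392,229), and the held bar's end at (379..426,284), in line with the holes. I refine the hole centroids and the bar's offset.

```bash
python3 - <<'E'
from h import *
g=cv2.cvtColor(cv2.imread('pics/w2.png'),cv2.COLOR_BGR2GRAY).astype(float)
s=.64;C=[]
for u,v in [(392.5,144),(392.5,229)]:
    x,y=int(u*s),int(v*s);p=g[y-6:y+7,x-6:x+7];m=np.clip(np.median(p)-15-p,0,None);yy,xx=np.mgrid[-6:7,-6:7]
    C.append([x+(m*xx).sum()/m.sum(),y+(m*yy).sum()/m.sum()])
print(C)
w=px2w('w2',C,.041);w2=px2w('w2',C,.039);print(w,w.mean(0),w2.mean(0),np.degrees(np.arctan2(*(w[1]-w[0])[1::-1])),np.linalg.norm(w[1]-w[0]))
# bar end top edge: scan rows
for y in (184,190,196): 
    d=np.diff(g[y,230:290]);print(y,230+d.argmin()+.5,230+d.argmax()+.5, g[y,238:278].astype(int))
K,D,T=load('w2');o=np.array([.61940,.02979,.12015]);a=np.radians(165.33);ux=np.array([np.cos(a),np.sin(a),0]);uy=np.array([-ux[1],ux[0],0])*-1
zt=.12015-.028+.012
print(w2px('w2',[o*[1,1,0]+[0,0,zt]+28*1e-3*ux+k*.009*uy for k in(-1,0,1)]))
E
```

```text
[[np.float64(250.93161200279135), np.float64(92.25680390788555)], [np.float64(251.0135782747604), np.float64(146.02875399361022)]]
[[0.53916941 0.04565199 0.041     ]
 [0.57739007 0.03542945 0.041     ]] [0.55827974 0.04054072 0.041     ] [0.55833933 0.04048138 0.039     ] -14.973910385528375 0.03956412528641353
184 242.5 271.5 [159 153 163 184 182 119  83  78  79  82  78  82  82  84  81  84  85  86
  79  73  71  72  72  74  74  73  73  73  73  73  71  69  66 106 176 188
 188 188 188 188]
190 241.5 272.5 [189 189 188 188 140 123 124 130 138 142 143 143 144 115  95  90  89  88
  87  87  88  89  90  90  90  89  89  89  88  88  88  86  85  84  94 175
 188 187 188 188]
196 241.5 272.5 [188 189 188 188 137 121 122 129 137 141 141 101  89  91  92  90  89  88
  87  87  88  89  90  90  90  89  90  89  87  88  88  87  85  83  95 175
 188 187 188 188]
[[242.26903755 184.44175494]
 [257.92296065 184.42453867]
 [273.57421002 184.40843421]]
```

```bash
python3 -m pendant '{"claw":[0.1,0.1,0.1,0.1,0.1,0.1,0.1,0.1,0.1],"xyz":[[-20,3,0],[-40,7,-4],[-55,9.5,-12],[-61,10.7,-22],[-61,10.7,-30],[-61,10.7,-35],[-61,10.7,-36],[-61,10.7,-36],[-61,10.7,-36]],"yaw":[0,-0.3,-0.3,-0.3,-0.3,-0.3,-0.3,-0.3,-0.3]}' 60; python3 -m pendant '{"claw":[0.1,0.1,0.1,0.1,0.1,0.1,0.1,0.1],"xyz":[[0,0,-0.7],[0,0,-1.4],[0,0,-2.1],[0,0,-2.8],[0,0,-3.5],[0,0,-4.2],[0,0,-4.2],[0,0,-4.2]],"yaw":[0,0,0,0,0,0,0,0]}'
```

```text
time: 6.8
ee_pos: [0.5594, 0.0403, 0.0845]
tcp_rot: [0.409, 3.114, 0.0]
contact_force: [1.1, 0.4, -2.2]
width: 0.296
gripper_force: 59.2
time: 7.47
ee_pos: [0.5587, 0.0401, 0.08]
tcp_rot: [-0.409, -3.115, 0.0]
contact_force: [0.7, -0.3, -1.8]
width: 0.297
gripper_force: 59.2
```

```bash
python3 -m pendant '{"claw":[0.1,0.1,0.1,0.1,0.1],"xyz":[[0,0,-0.5],[0,0,-1],[0,0,-1.5],[0,0,-2],[0,0,-2]],"yaw":[0,0,0,0,0]}'; python3 -m pendant '{"claw":[0.1,0.1,0.1,0.1],"xyz":[[0,0,-0.5],[0,0,-1],[0,0,-1.5],[0,0,-1.5]],"yaw":[0,0,0,0]}'
```

```text
time: 7.88
ee_pos: [0.5587, 0.0401, 0.0779]
tcp_rot: [-0.409, -3.115, 0.0]
contact_force: [-0.2, -0.8, -1.7]
width: 0.294
gripper_force: 59.2
time: 8.22
ee_pos: [0.5587, 0.0401, 0.0764]
tcp_rot: [-0.409, -3.115, 0.0]
contact_force: [0.4, 0.7, -3.2]
width: 0.298
gripper_force: 59.2
```

```bash
python3 -c "
from h import *
o=r.get_obs();print(o['contact_force'],o['torque'])"
```

```text
[ 0.44552701  0.71751506 -3.24984174] [ 0.00953275  0.04016229 -0.00123519]
```

```bash
python3 -m pendant '{"claw":[0.1,0.1,0.1],"xyz":[[0,0,-0.5],[0,0,-1],[0,0,-1]],"yaw":[0,0,0]}'; python3 -m pendant '{"claw":[0.1,0.1,0.1],"xyz":[[0,0,-0.5],[0,0,-1],[0,0,-1]],"yaw":[0,0,0]}';python3 -c "
from h import *
o=r.get_obs();print(o['contact_force'],o['torque'])"
```

```text
time: 8.47
ee_pos: [0.5588, 0.0401, 0.0755]
tcp_rot: [-0.409, -3.115, 0.0]
contact_force: [0.7, -0.1, -2.4]
width: 0.294
gripper_force: 59.2
time: 8.72
ee_pos: [0.5588, 0.0401, 0.0745]
tcp_rot: [-0.409, -3.115, 0.0]
contact_force: [0.6, 0.4, -3.0]
width: 0.299
gripper_force: 59.2
[ 0.57843271  0.4245828  -2.98237233] [ 0.02199866  0.02186449 -0.01523438]
```

```bash
python3 -m pendant '{"claw":[0.1,0.1,0.1,0.1],"xyz":[[0,0,-0.5],[0,0,-1],[0,0,-1.5],[0,0,-1.5]],"yaw":[0,0,0,0]}'; python3 -m pendant '{"claw":[0.1,0.1,0.1,0.1],"xyz":[[0,0,-0.5],[0,0,-1],[0,0,-1.5],[0,0,-1.5]],"yaw":[0,0,0,0]}';python3 -m pendant '{"claw":[0.1,0.1,0.1,0.1],"xyz":[[0,0,-0.5],[0,0,-1],[0,0,-1],[0,0,-1]],"yaw":[0,0,0,0]}';python3 -c "
from h import *
o=r.get_obs();print(o['contact_force'],o['torque'])"
```

```text
time: 9.05
ee_pos: [0.5587, 0.0401, 0.0729]
tcp_rot: [-0.409, -3.115, 0.0]
contact_force: [0.1, -0.1, -2.8]
width: 0.299
gripper_force: 59.2
time: 9.38
ee_pos: [0.5588, 0.0401, 0.0715]
tcp_rot: [-0.409, -3.115, 0.0]
contact_force: [0.5, -0.6, -2.2]
width: 0.297
gripper_force: 59.2
time: 9.72
ee_pos: [0.5587, 0.0401, 0.0705]
tcp_rot: [-0.409, -3.115, 0.0]
contact_force: [0.1, 0.2, -1.8]
width: 0.295
gripper_force: 59.2
[ 0.13366135  0.20754831 -1.83174746] [-0.02502338 -0.04660822 -0.01334834]
```

```bash
python3 -m pendant '{"claw":[0.1,0.1,0.1],"xyz":[[0,0,-0.3],[0,0,-0.6],[0,0,-0.6]],"yaw":[0,0,0]}';python3 -m pendant '{"claw":[0.1,0.1,0.1,0.1],"xyz":[[0,0,0],[0,0,0],[0,0,0],[0,0,0]],"yaw":[-1,-2,-3,-3]}';python3 -c "
from h import *
o=r.get_obs();print(o['contact_force'],o['torque'])"
```

```text
time: 9.97
ee_pos: [0.5588, 0.0401, 0.0699]
tcp_rot: [-0.409, -3.115, 0.0]
contact_force: [-0.0, -0.2, -2.6]
width: 0.298
gripper_force: 59.2
time: 10.3
ee_pos: [0.5588, 0.04, 0.07]
tcp_rot: [0.492, 3.103, -0.0]
contact_force: [-0.2, -1.1, -2.2]
width: 0.302
gripper_force: 59.2
[-0.17125635 -1.11075719 -2.19624289] [-0.12503016  0.04174581  0.09525435]
```

```bash
cat > s.py <<'E'
from h import *
o=r.get_obs();print(o['ee_pos'],R.from_rotvec(o['tcp_rot']).as_euler('xyz',True)[2],o['contact_force'].round(2),o['torque'].round(3))
E
python3 -m pendant '{"claw":[0.1,0.1,0.1,0.1,0.1,0.1],"xyz":[[0,0,0],[0,0,0],[0,0,0],[0,0,0],[0,0,0],[0,0,0]],"yaw":[-1,-2,-3.5,-5,-6,-6]}' >/dev/null;python3 s.py; python3 -m pendant '{"claw":[0.1,0.1,0.1,0.1,0.1,0.1,0.1,0.1],"xyz":[[0,0,0],[0,0,0],[0,0,0],[0,0,0],[0,0,0],[0,0,0],[0,0,0],[0,0,0]],"yaw":[-1,-2,-4,-6,-8,-9,-10,-10]}' > /dev/null; python3 s.py
```

```text
[0.5587689  0.03996401 0.07001116] 155.99129130763998 [-0.1  -0.94 -2.65] [-0.33   0.045  0.196]
[0.55875502 0.03987123 0.06997824] 145.9943843075033 [-0.58 -1.78 -2.32] [-0.571  0.123  0.228]
```

```bash
python3 -m pendant '{"claw":[0.1,0.1,0.1,0.1,0.1,0.1,0.1,0.1],"xyz":[[0,0,0],[0,0,0],[0,0,0],[0,0,0],[0,0,0],[0,0,0],[0,0,0],[0,0,0]],"yaw":[-2,-4,-6,-8,-9,-10,-10,-10]}' > /dev/null; python3 s.py; python3 - <<'E'
from h import *
im=save('wrist','w3');g=cv2.cvtColor(im,cv2.COLOR_BGR2GRAY).astype(int);a=cv2.imread('pics/w2.png')
cv2.imwrite('pics/cmp.png',cv2.resize(np.hstack([a[150:320,190:320],im[150:320,190:320]]),None,fx=3,fy=3))
E
```

```text
[0.55871522 0.0398451  0.06996913] 136.05969880922294 [-1.8  -3.93 -1.52] [-0.851  0.194  0.198]
```

View pics/cmp.png

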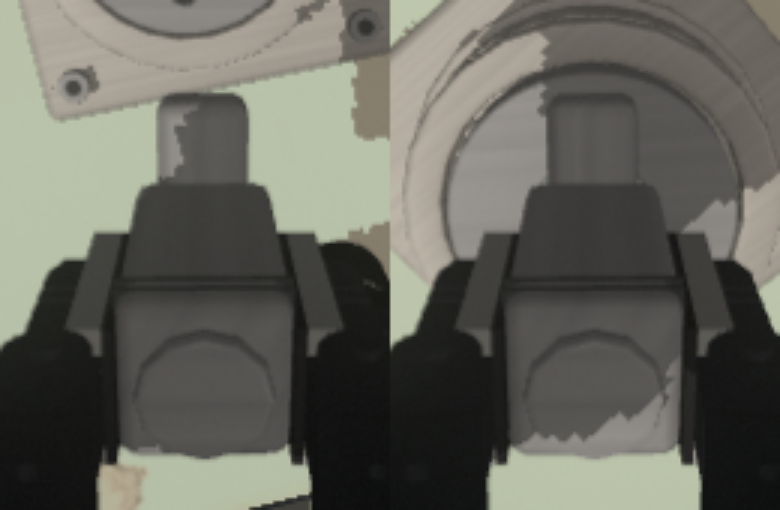

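The crop shows the bar still in the same place in the gripper and the bar lying over the ring, so the spanner has not slipped and the ring turns. I follow the small side force while turning on.

```bash
python3 -m pendant '{"claw":[0.1,0.1,0.1,0.1,0.1,0.1,0.1,0.1],"xyz":[[-0.1,-0.2,0],[-0.2,-0.3,0],[-0.2,-0.5,0],[-0.2,-0.5,0],[-0.2,-0.5,0],[-0.2,-0.5,0],[-0.2,-0.5,0],[-0.2,-0.5,0]],"yaw":[-1,-2,-4,-6,-8,-9,-10,-10]}' > /dev/null; python3 s.py; python3 -m pendant '{"claw":[0.1,0.1,0.1,0.1,0.1,0.1,0.1,0.1],"xyz":[[0,-0.1,0],[0,-0.2,0],[0,-0.3,0],[0,-0.3,0],[0,-0.3,0],[0,-0.3,0],[0,-0.3,0],[0,-0.3,0]],"yaw":[-1,-2,-4,-6,-8,-9,-10,-10]}' > /dev/null; python3 s.py
```

```text
[0.55861393 0.03964818 0.06996897] 126.00150311442134 [-0.11 -2.76 -2.37] [-0.63   0.144  0.243]
[0.558594   0.03948987 0.07001547] 116.00759309648201 [-0.03 -1.77 -1.39] [-0.232  0.199  0.311]
```

```bash
for i in 1; do python3 -m pendant '{"claw":[0.1,0.1,0.1,0.1,0.1,0.1],"xyz":[[0,-0.1,0],[0,-0.2,0],[0,-0.2,0],[0,-0.2,0],[0,-0.2,0],[0,-0.2,0]],"yaw":[-1,-2,-3,-4,-5,-5]}' > /dev/null; python3 s.py; done;  python3 -m pendant '{"claw":[0.1,0.1,0.1,0.1,0.1],"xyz":[[0,0,0],[0,0,0],[0,0,0],[0,0,0],[0,0,0]],"yaw":[-1,-2,-3,-3,-3]}' > /dev/null; python3 s.py
```

```text
[0.55855813 0.03931593 0.06999419] 110.9814920266735 [-1.77  0.61 -2.43] [0.216 0.204 0.209]
[0.55852243 0.03923851 0.06998665] 108.03534385545626 [-2.15  1.14 -2.36] [0.437 0.28  0.196]
```

```bash
python3 -m pendant '{"claw":[0.1,0.1,0.1,0.1,0.1],"xyz":[[-0.1,0,0],[-0.2,0,0],[-0.2,0.1,0],[-0.2,0.1,0],[-0.2,0.1,0]],"yaw":[-1,-2,-3,-3,-3]}' > /dev/null; python3 s.py;  python3 -m pendant '{"claw":[0.1,0.1,0.1,0.1,0.1],"xyz":[[0,0,0],[0,0,0],[0,0,0],[0,0,0],[0,0,0]],"yaw":[-1,-2,-3,-3,-3]}' > /dev/null; python3 s.py
```

```text
[0.55849669 0.03918754 0.07000276] 105.03101452594305 [-0.1   0.86 -2.82] [0.398 0.169 0.205]
[0.55843558 0.03920184 0.07002047] 102.03316653612184 [-0.76  2.29 -2.85] [0.45  0.112 0.202]
```

```bash
python3 -m pendant '{"claw":[0.1,0.1,0.1,0.1,0.1],"xyz":[[0,0,0],[0,0,0],[0,0,0],[0,0,0],[0,0,0]],"yaw":[-1,-2,-3,-3,-3]}' > /dev/null; python3 s.py;  python3 -m pendant '{"claw":[0.1,0.1,0.1,0.1],"xyz":[[0,0,0],[0,0,0],[0,0,0],[0,0,0]],"yaw":[-1,-2,-2,-2]}' > /dev/null; python3 s.py
```

```text
[0.55838926 0.03917884 0.06998361] 99.03331058262941 [-0.56  2.2  -1.74] [0.45  0.129 0.188]
[0.5583687  0.03915832 0.06998393] 97.02973372346705 [-0.86  0.76 -1.38] [0.48  0.195 0.19 ]
```

```bash
python3 -m pendant '{"claw":[0.1,0.1,0.1,0.1],"xyz":[[0,0,0],[0,0,0],[0,0,0],[0,0,0]],"yaw":[-1,-2,-2,-2]}' > /dev/null; python3 s.py;  python3 -m pendant '{"claw":[0.1,0.1,0.1,0.1],"xyz":[[0,0,0],[0,0,0],[0,0,0],[0,0,0]],"yaw":[-1,-2,-2,-2]}' > /dev/null; python3 s.py
```

```text
[0.5583601  0.03916993 0.06996979] 95.03192361244044 [-0.35  1.68 -2.63] [0.475 0.205 0.186]
[0.55831841 0.03916512 0.0699735 ] 93.03062850729977 [-1.02  2.26 -1.92] [0.396 0.244 0.225]
```

```bash
python3 -m pendant '{"claw":[0.1,0.1,0.1,0.1],"xyz":[[0,0.1,0],[0,0.1,0],[0,0.1,0],[0,0.1,0]],"yaw":[-1,-2,-2,-2]}' > /dev/null; python3 s.py
```

```text
[0.55834301 0.03917628 0.06998986] 91.06964805617201 [-1.1   0.31 -2.02] [0.123 0.378 0.856]
```

```bash
python3 -m pendant '{"claw":[0.1,0.1,0.1,0.1],"xyz":[[0,0,0],[0,0,0],[0,0,0],[0,0,0]],"yaw":[-0.5,-0.7,-0.7,-0.7]}' > /dev/null; python3 s.py
```

```text
[0.55833485 0.03918159 0.07001442] 90.36100842548366 [-1.22 -0.03 -0.92] [-0.007  0.453  1.199]
```

```bash
python3 -m pendant '{"claw":[0.1,0.1,0.1,0.1,0.1,0.1],"xyz":[[0,0,0],[0,0,0],[0,0,0],[0,0,0],[0,0,0],[0,0,0]],"yaw":[1,1.5,2,2.5,2.5,2.5]}' > /dev/null; python3 s.py
```

```text
[0.55835872 0.03923114 0.06994235] 92.81054981799844 [-1.43  1.01 -1.53] [0.143 0.434 0.17 ]
```

```bash
python3 -m pendant '{"claw":[0.1,0.1,0.1,0.1],"xyz":[[0,0,0],[0,0,0],[0,0,0],[0,0,0]],"yaw":[0.5,1,1,1]}' > /dev/null; python3 s.py;python3 -m pendant '{"claw":[0.1,0.1,0.1,0.1,0.1,0.1,0.1],"xyz":[[0,0,0.5],[0,0,1],[0,0,1.7],[0,0,2.5],[0,0,3.2],[0,0,4],[0,0,4]],"yaw":[0,0,0,0,0,0,0]}' > /dev/null; python3 s.py
```

```text
[0.55855573 0.03921695 0.06998908] 93.83286940719543 [-0.46 -0.12 -2.1 ] [0.031 0.216 0.043]
[0.55858055 0.03928421 0.07426203] 93.84413357659253 [-0.13 -0.33 -2.32] [-0.038  0.093  0.029]
```

```bash
python3 -m pendant '{"claw":[0.1,0.1,0.1,0.1,0.1,0.1,0.1,0.1,0.1,0.1,0.1,0.1,0.1,0.1,0.1,0.1,0.1,0.1,0.1,0.1],"xyz":[[0,0,3],[0,0,10],[0,0,25],[0,0,40],[0,0,46],[-4,10,46],[-12,28,46],[-20,48,46],[-28,68,46],[-36,88,46],[-44,108,46],[-52,128,46],[-60,148,46],[-68,166,46],[-75,184,46],[-80,197,46],[-83,204,46],[-84.5,206.5,46],[-84.5,206.5,46],[-84.5,206.5,46]],"yaw":[0,0,0,0,0,5,11,17,23,29,35,41,47,53,59,65,70,74,75,75]}' > /dev/null; python3 s.py
python3 - <<'E'
from h import *
a=save('top','t9');im=save('wrist','w9')
f=lambda im,x,y,w,h,s:cv2.resize(im[y:y+h,x:x+w],None,fx=s,fy=s,interpolation=cv2.INTER_CUBIC)
cv2.imwrite('pics/c9.png',np.hstack([f(a,246,158,50,50,8),f(im,156,110,200,200,2)]))
E
```

```text
[0.47391634 0.24591036 0.12012684] 168.8228710573834 [ 0.33  0.88 -2.16] [-0.041 -0.017 -0.001]
```

View pics/c9.png

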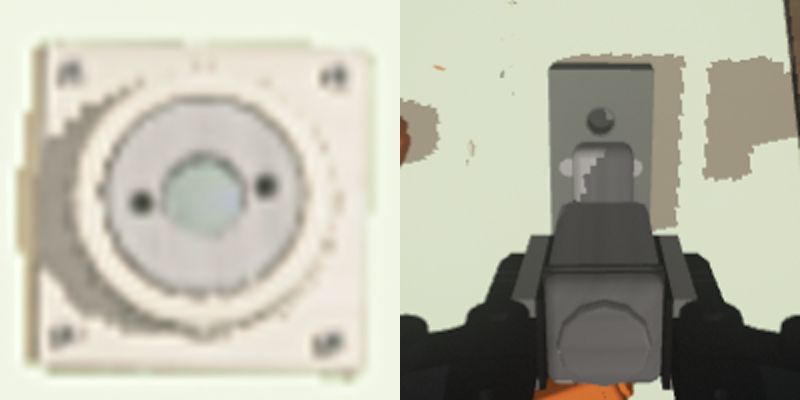

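The crops show the ring's holes now nearly in a left-right line (turned about 70° clockwise), and the held bar in line with the rest's hole at (600,121).

```bash
python3 -m pendant '{"claw":[0.1,0.1,0.1,0.1,0.1,0.1,0.1,0.1,0.1,0.1,0.1,0.1,0.1],"xyz":[[0,0,-12],[0,0,-26],[0,0,-40],[0,0,-48],[0,0,-51],[0,0,-52],[0,0,-53],[0,0,-54],[0,0,-55],[0,0,-56],[0,0,-57],[0,0,-58],[0,0,-58]],"yaw":[0,0,0,0,0,0,0,0,0,0,0,0,0]}' > /dev/null; python3 s.py;python3 -m pendant '{"claw":[0.1,0.1,0.1,0.1,0.1],"xyz":[[0,0,-1],[0,0,-2],[0,0,-3],[0,0,-4],[0,0,-4]],"yaw":[0,0,0,0,0]}' > /dev/null; python3 s.py
```

```text
[0.47380822 0.24576614 0.06183311] 168.84581443732105 [ 0.64  0.18 -3.47] [ 0.019  0.041 -0.008]
[0.47375722 0.24568979 0.05769015] 168.84137676456092 [ 0.2  -0.28 -2.5 ] [-0.011 -0.024  0.006]
```

```bash
python3 -m pendant '{"claw":[0.1,0.1,0.1,0.1,0.1],"xyz":[[0,0,-0.7],[0,0,-1.4],[0,0,-2.1],[0,0,-2.8],[0,0,-2.8]],"yaw":[0,0,0,0,0]}' > /dev/null; python3 s.py;python3 -m pendant '{"claw":[0.1,0.1,0.1,0.1],"xyz":[[0,0,-0.4],[0,0,-0.8],[0,0,-0.8],[0,0,-0.8]],"yaw":[0,0,0,0]}' > /dev/null; python3 s.py
```

```text
[0.47381274 0.24574127 0.05503837] 168.84611736924626 [ 0.1   0.97 -2.2 ] [ 0.013 -0.028 -0.003]
[0.47391244 0.24577616 0.05439661] 168.84368211334265 [-0.39  0.57 -2.59] [ 0.04  -0.003 -0.003]
```

```bash
python3 -m pendant '{"claw":[0.1,0.1,0.1,0.1],"xyz":[[0,0,-0.3],[0,0,-0.6],[0,0,-0.6],[0,0,-0.6]],"yaw":[0,0,0,0]}' > /dev/null; python3 s.py;
```

```text
[0.47396396 0.24578788 0.0541307 ] 168.84247845361816 [-1.03 -1.63  2.78] [-0.153  0.275  0.035]
```

```bash
python3 -m pendant '{"claw":[0.35,0.4,0.5,0.6,0.7,0.8,0.9,1,1,1],"xyz":[[0,0,0],[0,0,0],[0,0,0],[0,0,0],[0,0,0],[0,0,0],[0,0,0],[0,0,0],[0,0,0],[0,0,0]],"yaw":[0,0,0,0,0,0,0,0,0,0]}'; python3 -m pendant '{"claw":[1,1,1,1,1,1,1,1,1,1],"xyz":[[0,0,5],[0,0,15],[0,0,30],[0,0,55],[0,0,80],[0,0,105],[0,0,130],[0,0,150],[0,0,150],[0,0,150]],"yaw":[0,0,0,0,0,0,0,0,0,0]}'
python3 - <<'E'
from h import *
im=save('wrist','w10');b=save('scene','s10')
f=lambda im,x,y,w,h,s:cv2.resize(im[y:y+h,x:x+w],None,fx=s,fy=s,interpolation=cv2.INTER_CUBIC)
cv2.imwrite('pics/c10.png',np.hstack([f(b,150,180,130,130,3),f(im,206,100,100,130,3)]))
E
```

```text
time: 23.95
ee_pos: [0.4739, 0.2458, 0.0538]
tcp_rot: [0.305, 3.127, -0.0]
contact_force: [0.8, -0.3, 0.2]
width: 0.998
gripper_force: 0.0
time: 24.78
ee_pos: [0.4747, 0.2462, 0.2059]
tcp_rot: [0.305, 3.124, 0.003]
contact_force: [-0.2, 1.2, -1.1]
width: 0.999
gripper_force: 0.0
```

View pics/c10.png

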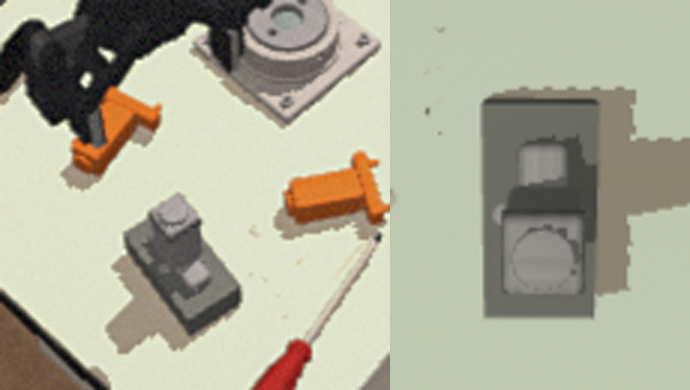

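The spanner stands upright in its rest at (183,265) in the crop, bar flat on the block as at the start, with the hand clear of it.

```bash
python3 -c "
from workcell import workorder
print(workorder.finish_job())"
```

```text
the job is handed in; nothing more can be done
None
```

I turned the ring clockwise to its stop with both pins about 8 mm down its holes. The spanner is back upright in its rest and released, and I handed the job in at about 25 s.

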